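# Test and reset the mould press stop

## Task

Before the shift, test the stop of the mould press: press the mushroom-head stop button fully down so that it stays down, then turn its head clockwise (seen from above) as far as it goes so that it comes back up, and let go. Do not press the flat start button.

Things in the scene. Friction and masses are not known exactly. Their poses are not given: they have to be found in the camera images.
- stop_top (a point): Top centre of the stop's round black mushroom head, 42 mm wide, 24 mm high, ribbed upright rim, near-flat top; the widest and tallest control of three. It stands over a steel collar (38 mm wide, up to 72 mm above the bench) on a fixed grey box 76 x 76 x 60 mm. This point is 108 mm above the bench when up, 100 mm when down. z up; turns with the head. Loose things among the boxes are under 60 mm high.
- stop_plunger (a joint): How far the mushroom head is pressed down (m): 0 up, 0.008 fully down at a hard stop. It takes about 5 to 6 N to push down and stays where it is left, held by friction against its spring.
- stop_head (a joint): How far the mushroom head is turned clockwise seen from above (rad): 0 at rest, 1.05 (60 degrees) at its stop. A cam lifts a pressed head evenly as it turns, 8 mm over the full turn, so the fingers rise with it or let it slide up between them. When let go, a light spring turns the head back to 0 and it stays up.
- start_button (a joint): How far the flat start button is pressed (m): 0 up, 0.006 fully down; to be left alone. It is black, 28 mm wide, its top 73 mm above the bench, on a grey box of the same kind. A third such box carries a fixed domed lamp (30 mm wide, 90 mm high). The three boxes stand in a row in any order.
There are look-alikes about, which are no part of the job. What is shaped like the part that bears start_button but yellow is not meant.

How it is judged (in metres and radians):
On the way, in this order (a step that is already met when the one before it is completed fails the run):
1. the mushroom head is fully down, not turned (value of joint stop_plunger above 0.006 m and value of joint stop_head below 0.2 rad), for 0.2 s.
2. the head is turned clockwise by at least 45 degrees and has come up (value of joint stop_head above 0.785 rad and value of joint stop_plunger below 0.003 m), for 0.1 s.
At the end, for the whole second after the job is handed in: The mushroom head is up (within 3 mm of its top position), let go and sprung back to its rest angle (within 11 degrees); the start button is not pressed (value of joint stop_plunger below 0.003 m and value of joint stop_head below 0.2 rad and value of joint start_button below 0.002 m); the robot touches nothing.
It fails at once if the flat start button is pressed (value of joint start_button above 0.003 m).
It also fails if it takes over 42 s, if anything falls off the work surface, if the arm or the gripper's body presses on something with over 40 N, if the wrist force passes 120 N, or if a joint passes its speed limit or range.

## Robot

A 6-joint arm with a two-finger parallel gripper is mounted at the origin on the work surface. World frame = base frame: x ahead of the robot, y to its left, z up, the work surface at z = 0. Lengths are in mm, angles in degrees, forces in N, time in s.
With the tool pointing down it reaches from about 350 to 850 mm from the base axis. Payload 8.1 kg.
Tool frame: the origin (TCP) lies on the mounting face of the last link; the fingertips stand 173 mm ahead of it and the grasp point (between the pads) lies 155 mm ahead of it; z points along the fingers, y is the direction in which the jaws open and shut (so a half turn about z gives the same grasp; the last joint's range is limited). The gripper opens to 85 mm and grips with 20 to 120 N. Pads are 22 mm wide; open, the fingers measure 114 mm over their backs; the gripper's body (76 mm by 85 mm) begins 54 mm behind the grasp point. The pads swing forward as they close: fully open they stand 13 mm farther back than shut.
Start: joints at [61.57, 7.471, 85.268, -0, 87.261, -4.893], TCP at [239.586, 550.096, 404.692] pointing down, gripper open.
Joint ranges: [-169.43, 169.43], [-51.17, 129.36], [1.28, 143.12], [-76.62, 256.62], [0, 156.53], [-152.29, 152.29]. Speed limits (degrees/s): [136.94, 136.94, 159.86, 180, 180, 180].

## Interface

Orientations are given as [roll, pitch, yaw] about the fixed x, y, z axes, in that order (R = Rz(yaw) Ry(pitch) Rx(roll)).
In Python, from bench import * gives the robot as it stands.
- The arm moves only by the tool arm_command, never from a script. Its argument "plan" is a list of rows, each an object of numbers: "jaw": the closure, from 0 (fully open) to 1 (shut); "dx", "dy", "dz": the shift along the tool's x, y, z in mm; "wx", "wy", "wz": the turn, a rotation vector about the tool's x, y, z in rad. A call has 1 to 12 rows; each row is the pose to reach, as a shift and turn from the pose commanded when the call began, along the tool's axes at that moment; what a row does not reach only later rows make up. A row lasts 1/10 s, in which the tool goes at most 50 mm and 8.59 degrees, less where a joint would pass 70% of its speed; a pose out of reach is approached as far as the arm can. A call with a gripper value outside its range is refused whole. The fingers move at their own pace and stop on an object; "squeeze" is the grip in N (left out, the last holds). Time passes only in rows, so rows that repeat a pose let the fingers close. It gives the time, the measured TCP pose, the force and the opening at its end, in the units of the state.
- sense(): the state, without advancing time (a new reading comes with each control period).
- snapshot(name): name is "scene" or "top" or "wrist"; returns a dict with "pixels" (480x640x3 uint8, red, green, blue), "fx", "fy", "cx", "cy" (pixels), "extrinsics" (4x4, takes a point from camera to world coordinates). Camera axes: x right, y up, looking along -z (the intrinsics and any distortion apply to the point x, -y, -z); pixel columns grow to the right and rows downward; lengths in mm; the calibration is good to about 2 mm. A picture is of the moment at which its call begins. There is no depth.
- hand_in(): hands the job in, once; it reports no verdict.
Trained networks look in the newest picture that a camera, given by its name, has taken for a name from the list of things; names that differ only in an ending like _2 or _b are one class to them, and where a whole thing is asked for, a point or a joint stands for the part that bears it (a point fixed in the world has none). Each returns a list of dicts, best first, with "score" (0 to 1); they miss things now and then, are a little off and sometimes report something else, mostly with a low value. They report only what shows in the picture. A call takes as long as a camera call. They do not tell look-alikes from the thing itself.
- recognise(camera, target): "box" ([left, top, width, height] in pixels, round what is visible of it).
- pinpoint(camera, target): "pixel" ([column, row] in pixels: a listed point, or the origin of a listed thing).
The state is a dict: "time": time; "joint_pos": joint angles; "qd": joint speeds; "joint_efforts": joint torques, N m; "tool_pos": TCP position; "tcp_rot": TCP orientation; "ft_force": force on the tool from outside, world axes, zero at the start; "wrist_torque": the same for the moment, N m; "finger_gap": finger opening in mm.
Only numpy, scipy, OpenCV 4.12 (cv2) and the standard library are available. Lean on these libraries where they do the work, as an engineer would, in place of code of your own. Each camera call takes 0.05 s, during which the arm holds its last target.

## Working session

There is one attempt and no reset: what is moved stays moved. The work goes in short steps, Python scripts to look and compute and a tool call to move; the robot and the scene stay as the last step left them, time stands still between calls to the robot, and variables do not carry over. Pictures are saved under pics/ and viewed, and the job is handed in when it is done.

Besides the shell and the picture viewer there is one more tool, called after "Call:" as name(argument=value, ...) on one line, values as JSON. arm_command: Moves the arm, as the interface text tells. Its arguments: {"type":"object","properties":{"plan":{"type":"array"},"squeeze":{"type":"number"}},"required":["plan"]}

```bash
mkdir -p pics; cat > h.py <<'E'
from bench import *
import numpy as np, cv2
def save(s,n,crop=None,k=1):
    im=s["pixels"][:,:,::-1]
    if crop: l,t,w,h=crop; im=im[t:t+h,l:l+w]
    im=cv2.resize(im,None,fx=k,fy=k,interpolation=cv2.INTER_CUBIC); cv2.imwrite("pics/"+n,im)
def ray(s,px):
    E=np.array(s["extrinsics"]); d=np.array([(px[0]-s["cx"])/s["fx"],-(px[1]-s["cy"])/s["fy"],-1.])
    return E[:3,3],E[:3,:3]@d
def atz(s,px,z):
    o,d=ray(s,px); return o+d*(z-o[2])/d[2]
E
python3 - <<'E'
from h import *
for c in("scene","top","wrist"):
    s=snapshot(c); save(s,c+"1.png"); print(c,[k for k in s if k!='pixels'],np.round(s["extrinsics"],2).tolist(),s["fx"])
    for t in("stop_top",):
        for p in pinpoint(c,t): print(t,p,atz(s,p["pixel"],108).round(1))
    for t in("stop_top","start_button"):
        print(t,recognise(c,t))
print(sense())
E
```

```text
scene ['fx', 'fy', 'cx', 'cy', 'extrinsics'] [[0.88, -0.27, 0.4, 810.35], [0.48, 0.49, -0.73, -564.41], [0.0, 0.83, 0.56, 514.58], [0.0, 0.0, 0.0, 1.0]] 449.69634780370905
stop_top {'pixel': [397.8, 170.4], 'score': 0.74} [532.2 252.1 108. ]
stop_top [{'box': [385.9, 169.9, 22.4, 15.1], 'score': 0.76}]
start_button [{'box': [155.5, 359.3, 25.8, 22.2], 'score': 0.82}, {'box': [249.5, 310.0, 24.7, 19.1], 'score': 0.49}]
top ['fx', 'fy', 'cx', 'cy', 'extrinsics'] [[0.01, 0.99, -0.14, 403.45], [-1.0, 0.01, 0.0, -44.59], [0.01, 0.14, 0.99, 995.93], [0.0, 0.0, 0.0, 1.0]] 552.5353067787613
stop_top {'pixel': [120.3, 231.7], 'score': 0.9} [523.9 259.2 108. ]
stop_top [{'box': [110.9, 222.5, 29.4, 24.9], 'score': 0.57}]
start_button [{'box': [470.8, 270.6, 19.3, 14.8], 'score': 0.7}, {'box': [395.1, 237.9, 15.1, 16.3], 'score': 0.51}]
wrist ['fx', 'fy', 'cx', 'cy', 'extrinsics'] [[0.4, -0.87, -0.29, 166.7], [0.92, 0.38, 0.13, 583.89], [0.0, -0.32, 0.95, 374.04], [0.0, 0.0, 0.0, 1.0]] 391.7075050038296
stop_top []
start_button []
{'time': 0.6, 'joint_pos': array([ 6.15680084e+01,  7.46872969e+00,  8.52672949e+01, -7.98877620e-04,
        8.72630392e+01, -4.89577676e+00]), 'qd': array([-0.05901115, -0.06030485,  0.01376377, -0.04821749, -0.03076034,
       -0.07771383]), 'joint_efforts': array([-7.09274955e-04, -5.68962443e+01, -5.00593007e+01, -7.00729015e-05,
        1.60716401e-03, -1.74139210e-06]), 'tool_pos': array([239.6041065 , 550.07911596, 404.72249008]), 'tcp_rot': array([1.79999135e+02, 8.74952473e-04, 1.56463823e+02]), 'ft_force': array([ 0.15682712, -0.61525941, -0.00965578]), 'wrist_torque': array([0.03997572, 0.01747341, 0.04754715]), 'finger_gap': 85.17627509500643}
```

View pics/scene1.png

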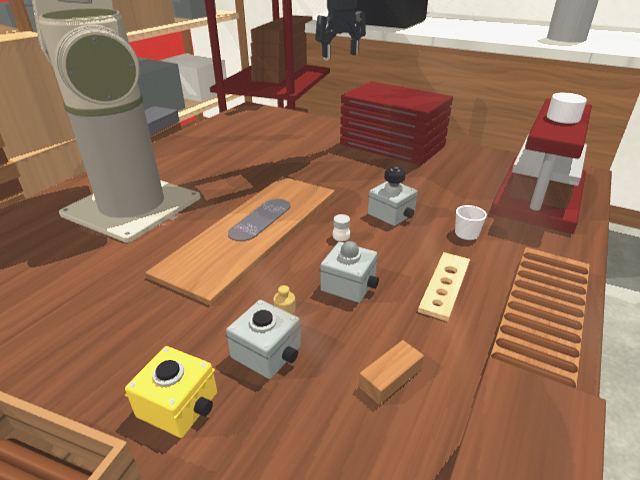

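View pics/top1.png

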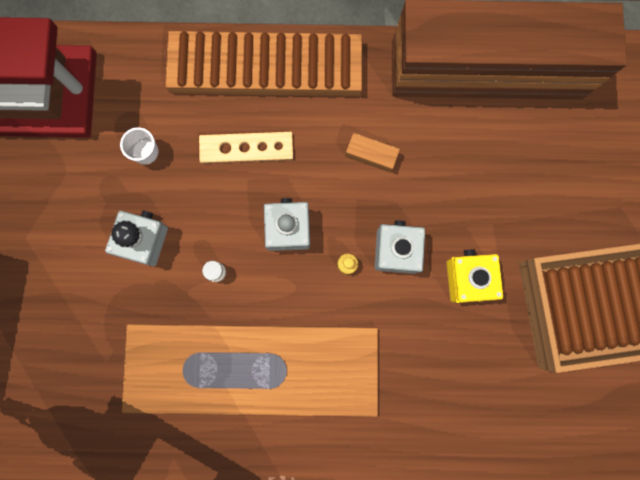

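The candidates are the black mushroom on the left grey box (top 125,233; scene 395,175), the domed lamp (286,223), the grey-box flat start button (402,247) and its yellow look-alike (480,277). Only the first has a ribbed mushroom head over a collar, so it's the stop. I'll confirm it in an enlarged crop.

```bash
python3 - <<'E'
from h import *
a=snapshot("top");b=snapshot("scene")
A=cv2.resize(a["pixels"][195:275,85:185,::-1],(400,320),interpolation=cv2.INTER_CUBIC)
B=cv2.resize(b["pixels"][155:235,350:450,::-1],(400,320),interpolation=cv2.INTER_CUBIC)
cv2.imwrite("pics/crop1.png",np.hstack([A,B]))
# dark blob centroid
for s,(l,t,w,h) in((a,(100,210,45,45)),(b,(380,160,30,28))):
    g=s["pixels"][t:t+h,l:l+w].max(2)<60
    n,lab,st,c=cv2.connectedComponentsWithStats(g.astype(np.uint8))
    for i in range(1,n):
        if st[i,4]>20: print(st[i]+[l,t,0,0,0],c[i]+[l,t],atz(s,c[i]+[l,t],98).round(1))
E
```

```text
[112 222  27  24 345] [126.73043478 234.0115942 ] [521.6 251.9  98. ]
[385 168  20  16 176] [393.22727273 177.        ] [528.6 238.2  98. ]
```

View pics/crop1.png

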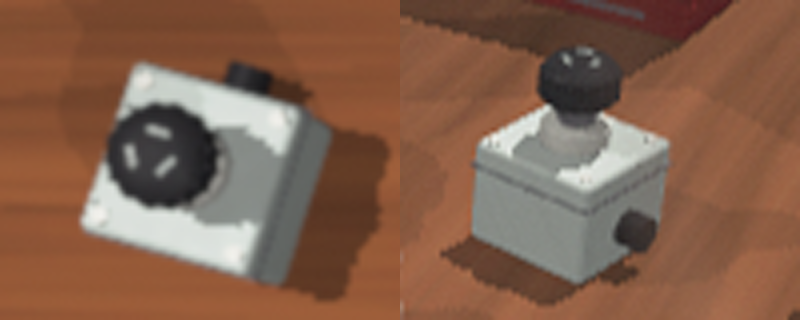

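The crop confirms it: ribbed black mushroom on a collar on a grey box, head centre about (125.5,234) in top and (395,174) in scene. I'll move over it for a wrist view.

Call:
arm_command(plan=[{"dx":-38,"dy":-16,"dz":0,"jaw":0},{"dx":-76,"dy":-32,"dz":0,"jaw":0},{"dx":-114,"dy":-48,"dz":0,"jaw":0},{"dx":-152,"dy":-64,"dz":0,"jaw":0},{"dx":-190,"dy":-80,"dz":0,"jaw":0},{"dx":-228,"dy":-96,"dz":0,"jaw":0},{"dx":-266,"dy":-112,"dz":0,"jaw":0},{"dx":-304,"dy":-128,"dz":0,"jaw":0},{"dx":-342,"dy":-144,"dz":0,"jaw":0},{"dx":-377,"dy":-160,"dz":0,"jaw":0},{"dx":-377,"dy":-160,"dz":0,"jaw":0},{"dx":-377,"dy":-160,"dz":0,"jaw":0}])

```text
invalid input
```

```bash
python3 - <<'E'
from h import *
from scipy.optimize import least_squares
S=sense();print(S["time"],S["tool_pos"],S["tcp_rot"],S["joint_pos"].round(1),S["ft_force"])
w=snapshot("wrist");save(w,"wrist2.png")
P={}
for c in("wrist","top","scene"):
    s=w if c=="wrist" else snapshot(c); r=pinpoint(c,"stop_top"); print(c,r)
    for p in r: print(atz(s,p["pixel"],108).round(1))
    print(recognise(c,"stop_top"))
E
```

```text
0.7 [239.59328172 550.09072258 404.71127693] [1.79999560e+02 1.08103552e-03 1.56465275e+02] [61.6  7.5 85.3 -0.  87.3 -4.9] [-0.46643293 -0.1596759  -0.0135427 ]
wrist []
[]
top [{'pixel': [120.2, 230.3], 'score': 0.94}]
[526.1 259.5 108. ]
[{'box': [109.9, 223.0, 31.1, 27.0], 'score': 0.59}]
scene [{'pixel': [397.1, 172.0], 'score': 0.61}]
[533.7 244.3 108. ]
[{'box': [386.5, 168.5, 17.3, 14.9], 'score': 0.6}]
```

View pics/wrist2.png

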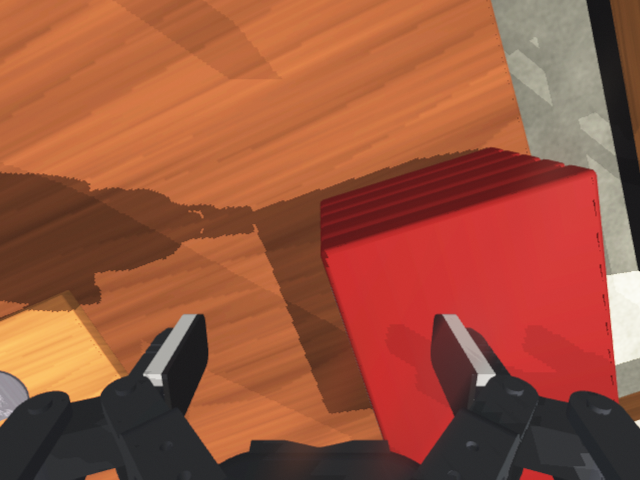

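The first call was refused. The wrist view shows the red stack beneath the start pose. I'll retry with every field filled in, moving a little higher.

Call:
arm_command(plan=[{"jaw":0,"dx":-38,"dy":-16,"dz":-20,"wx":0,"wy":0,"wz":0},{"jaw":0,"dx":-76,"dy":-32,"dz":-20,"wx":0,"wy":0,"wz":0},{"jaw":0,"dx":-114,"dy":-48,"dz":-20,"wx":0,"wy":0,"wz":0},{"jaw":0,"dx":-152,"dy":-64,"dz":-20,"wx":0,"wy":0,"wz":0},{"jaw":0,"dx":-190,"dy":-80,"dz":-20,"wx":0,"wy":0,"wz":0},{"jaw":0,"dx":-228,"dy":-96,"dz":-20,"wx":0,"wy":0,"wz":0},{"jaw":0,"dx":-266,"dy":-112,"dz":-20,"wx":0,"wy":0,"wz":0},{"jaw":0,"dx":-304,"dy":-128,"dz":-10,"wx":0,"wy":0,"wz":0},{"jaw":0,"dx":-342,"dy":-144,"dz":0,"wx":0,"wy":0,"wz":0},{"jaw":0,"dx":-377,"dy":-160,"dz":0,"wx":0,"wy":0,"wz":0},{"jaw":0,"dx":-377,"dy":-160,"dz":0,"wx":0,"wy":0,"wz":0},{"jaw":0,"dx":-377,"dy":-160,"dz":0,"wx":0,"wy":0,"wz":0}], squeeze=40)

```text
time: 2.35
tool_pos: [521.8, 252.1, 404.6]
tcp_rot: [-180.0, -0.0, 156.3]
ft_force: [-0.0, 1.1, -0.0]
finger_gap: 85.3
```

```bash
python3 - <<'E'
from h import *
S=sense();print(S["time"],S["tool_pos"],S["tcp_rot"],S["joint_pos"].round(1),S["ft_force"])
w=snapshot("wrist");save(w,"wrist3.png")
r=pinpoint("wrist","stop_top"); print(r)
for p in r: print(atz(w,p["pixel"],108).round(1))
print(recognise("wrist","stop_top"))
E
```

```text
2.35 [521.76308755 252.14931784 404.60375745] [-1.79999249e+02 -2.48266799e-02  1.56341085e+02] [ 20.7   4.3  88.6   0.   87.1 -45.6] [-0.0080277   1.05608898 -0.02136107]
[{'pixel': [323.0, 232.2], 'score': 0.95}]
[526.9 255.2 108. ]
[{'box': [293.7, 195.7, 58.3, 59.5], 'score': 0.8}]
```

View pics/wrist3.png

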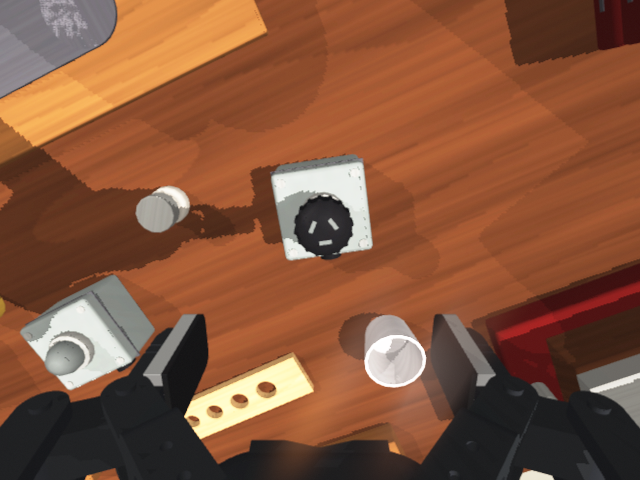

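```bash
cat >> h.py <<'E'
def proj(s,p):
    E=np.array(s["extrinsics"]); q=E[:3,:3].T@(np.array(p)-E[:3,3]); return np.array([s["cx"]+s["fx"]*q[0]/-q[2], s["cy"]-s["fy"]*q[1]/-q[2]])
E
python3 - <<'E'
from h import *
p=np.array([527,255.5,108.]); L=[]
for c,k,r in(("scene",395,172),("top",125,233),("wrist",323,225)):
    s=snapshot(c); im=s["pixels"][:,:,::-1].copy(); h=20 if c!="wrist" else 45
    z=360//(2*h); im=cv2.resize(im[r-h:r+h,k-h:k+h],None,fx=z,fy=z,interpolation=cv2.INTER_CUBIC)
    for zz in(84,108):
        t=np.linspace(0,2*np.pi,60); q=[proj(s,p+[21*np.cos(a),21*np.sin(a),zz-108]) for a in t]
        q=((np.array(q)-[k-h,r-h]+.5)*z).astype(np.int32)
        cv2.polylines(im,[q],True,(0,255,0) if zz>90 else (0,0,255),1)
    L.append(cv2.resize(im,(260,260)))
cv2.imwrite("pics/ov1.png",np.hstack(L))
E
```

```text
(no output)
```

View pics/ov1.png

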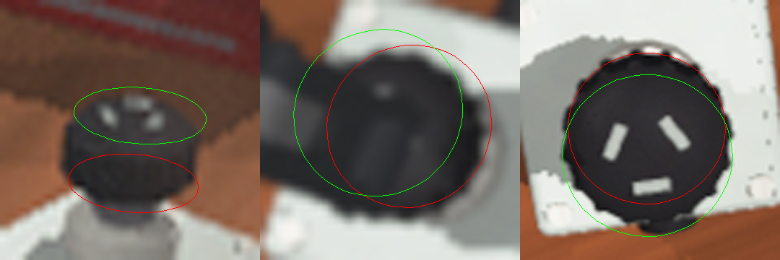

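Overlaying the head outline in all three views puts its axis at about (524.5, 255.5). I'll close the jaws and descend to just above the head.

Call:
arm_command(plan=[{"jaw":1,"dx":-1,"dy":4,"dz":25,"wx":0,"wy":0,"wz":0},{"jaw":1,"dx":-1,"dy":4,"dz":50,"wx":0,"wy":0,"wz":0},{"jaw":1,"dx":-1,"dy":4,"dz":75,"wx":0,"wy":0,"wz":0},{"jaw":1,"dx":-1,"dy":4,"dz":90,"wx":0,"wy":0,"wz":0},{"jaw":1,"dx":-1,"dy":4,"dz":100,"wx":0,"wy":0,"wz":0},{"jaw":1,"dx":-1,"dy":4,"dz":110,"wx":0,"wy":0,"wz":0},{"jaw":1,"dx":-1,"dy":4,"dz":113,"wx":0,"wy":0,"wz":0},{"jaw":1,"dx":-1,"dy":4,"dz":113,"wx":0,"wy":0,"wz":0},{"jaw":1,"dx":-1,"dy":4,"dz":113,"wx":0,"wy":0,"wz":0},{"jaw":1,"dx":-1,"dy":4,"dz":113,"wx":0,"wy":0,"wz":0}], squeeze=40)

```text
time: 3.65
tool_pos: [524.2, 256.2, 292.7]
tcp_rot: [179.9, 0.1, 156.5]
ft_force: [0.3, 0.6, 0.2]
finger_gap: -0.0
```

```bash
python3 - <<'E'
from h import *
S=sense();print(S["time"],S["tool_pos"],S["ft_force"],S["finger_gap"])
w=snapshot("wrist");s=snapshot("scene")
a=cv2.resize(w["pixels"][:,:,::-1],(400,300)); b=cv2.resize(s["pixels"][110:230,320:480,::-1],(400,300),interpolation=cv2.INTER_CUBIC)
cv2.imwrite("pics/pre.png",np.hstack([a,b]))
E
```

```text
3.65 [524.23048206 256.22444151 292.7219686 ] [0.34716304 0.59061744 0.16814583] -0.0075070333818848195
```

View pics/pre.png

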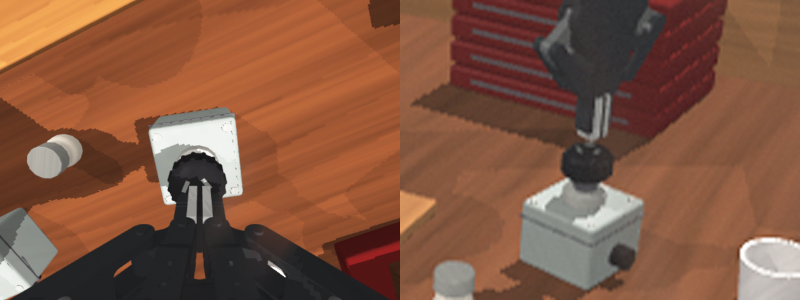

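Fingertips are centred over the head, about 12 mm above it. Pressing now.

Call:
arm_command(plan=[{"jaw":1,"dx":0,"dy":0,"dz":6,"wx":0,"wy":0,"wz":0},{"jaw":1,"dx":0,"dy":0,"dz":10,"wx":0,"wy":0,"wz":0},{"jaw":1,"dx":0,"dy":0,"dz":12,"wx":0,"wy":0,"wz":0},{"jaw":1,"dx":0,"dy":0,"dz":14,"wx":0,"wy":0,"wz":0},{"jaw":1,"dx":0,"dy":0,"dz":16,"wx":0,"wy":0,"wz":0},{"jaw":1,"dx":0,"dy":0,"dz":17,"wx":0,"wy":0,"wz":0},{"jaw":1,"dx":0,"dy":0,"dz":18,"wx":0,"wy":0,"wz":0},{"jaw":1,"dx":0,"dy":0,"dz":18,"wx":0,"wy":0,"wz":0}])

```text
time: 4.55
tool_pos: [523.8, 256.1, 273.6]
tcp_rot: [-180.0, -0.0, 156.5]
ft_force: [-0.3, -0.3, 2.9]
finger_gap: 0.2
```

Call:
arm_command(plan=[{"jaw":1,"dx":0,"dy":0,"dz":1,"wx":0,"wy":0,"wz":0},{"jaw":1,"dx":0,"dy":0,"dz":1.5,"wx":0,"wy":0,"wz":0},{"jaw":1,"dx":0,"dy":0,"dz":1.5,"wx":0,"wy":0,"wz":0},{"jaw":1,"dx":0,"dy":0,"dz":1.5,"wx":0,"wy":0,"wz":0}])

```text
time: 4.95
tool_pos: [523.9, 256.2, 273.3]
tcp_rot: [180.0, 0.0, 156.5]
ft_force: [-5.5, -2.8, 11.5]
finger_gap: 0.2
```

The force rose to 11.5 N with the tip stalled at z ≈ 100, so the hard stop is reached. I'll lift, open and check.

Call:
arm_command(plan=[{"jaw":1,"dx":0,"dy":0,"dz":-10,"wx":0,"wy":0,"wz":0},{"jaw":1,"dx":0,"dy":0,"dz":-25,"wx":0,"wy":0,"wz":0},{"jaw":0,"dx":0,"dy":0,"dz":-45,"wx":0,"wy":0,"wz":0},{"jaw":0,"dx":0,"dy":0,"dz":-50,"wx":0,"wy":0,"wz":0},{"jaw":0,"dx":0,"dy":0,"dz":-50,"wx":0,"wy":0,"wz":0},{"jaw":0,"dx":0,"dy":0,"dz":-50,"wx":0,"wy":0,"wz":0},{"jaw":0,"dx":0,"dy":0,"dz":-50,"wx":0,"wy":0,"wz":0},{"jaw":0,"dx":0,"dy":0,"dz":-50,"wx":0,"wy":0,"wz":0}])

```text
time: 5.75
tool_pos: [523.5, 256.0, 321.1]
tcp_rot: [-179.9, -0.1, 156.5]
ft_force: [-0.2, 0.1, 0.4]
finger_gap: 84.7
```

```bash
python3 - <<'E'
from h import *
S=sense();print(S["time"],S["tool_pos"],S["tcp_rot"],S["ft_force"],S["finger_gap"])
w=snapshot("wrist");s=snapshot("scene")
a=cv2.resize(w["pixels"][:,:,::-1],(400,300)); b=cv2.resize(s["pixels"][110:230,320:480,::-1],(400,300),interpolation=cv2.INTER_CUBIC)
cv2.imwrite("pics/down.png",np.hstack([a,b]))
for p in pinpoint("wrist","stop_top"): print(p,atz(w,p["pixel"],100))
for z in (100,108): print(proj(s,[524.5,255.5,z]))
print(recognise("scene","stop_top"))
E
```

```text
5.75 [523.50331289 255.99496985 321.08646867] [-1.79928981e+02 -7.38398101e-02  1.56460371e+02] [-0.2138966   0.11035027  0.35362403] 84.67036708292763
{'pixel': [317.0, 272.9], 'score': 0.57} [525.68955521 255.78557774 100.        ]
[394.57369734 172.46328546]
[394.91798041 168.97285942]
[{'box': [384.0, 173.6, 20.7, 15.2], 'score': 0.62}]
```

View pics/down.png

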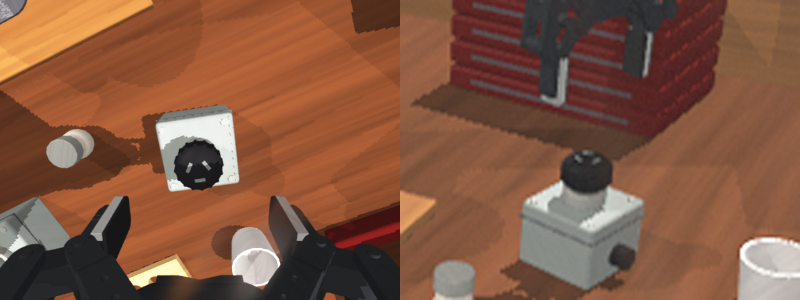

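The head stays down (scene row ≈ 173, as predicted for 100 mm) and is unturned. I'll straddle it and grip.

Call:
arm_command(plan=[{"jaw":0,"dx":-1,"dy":0,"dz":15,"wx":0,"wy":0,"wz":0},{"jaw":0,"dx":-1,"dy":0,"dz":30,"wx":0,"wy":0,"wz":0},{"jaw":0,"dx":-1,"dy":0,"dz":45,"wx":0,"wy":0,"wz":0},{"jaw":0,"dx":-1,"dy":0,"dz":60,"wx":0,"wy":0,"wz":0},{"jaw":0,"dx":-1,"dy":0,"dz":68,"wx":0,"wy":0,"wz":0},{"jaw":0,"dx":-1,"dy":0,"dz":71,"wx":0,"wy":0,"wz":0},{"jaw":0,"dx":-1,"dy":0,"dz":71,"wx":0,"wy":0,"wz":0},{"jaw":0,"dx":-1,"dy":0,"dz":71,"wx":0,"wy":0,"wz":0}])

```text
time: 6.75
tool_pos: [525.1, 255.9, 251.9]
tcp_rot: [180.0, 0.0, 156.5]
ft_force: [-1.0, -0.4, 0.7]
finger_gap: 85.4
```

Call:
arm_command(plan=[{"jaw":0.3,"dx":0,"dy":0,"dz":0,"wx":0,"wy":0,"wz":0},{"jaw":0.4,"dx":0,"dy":0,"dz":0,"wx":0,"wy":0,"wz":0},{"jaw":0.6,"dx":0,"dy":0,"dz":0,"wx":0,"wy":0,"wz":0},{"jaw":1,"dx":0,"dy":0,"dz":0,"wx":0,"wy":0,"wz":0},{"jaw":1,"dx":0,"dy":0,"dz":0,"wx":0,"wy":0,"wz":0},{"jaw":1,"dx":0,"dy":0,"dz":0,"wx":0,"wy":0,"wz":0}], squeeze=40)

```text
time: 7.35
tool_pos: [524.7, 254.8, 252.2]
tcp_rot: [-179.9, 0.0, 156.5]
ft_force: [-6.5, -7.4, 9.8]
finger_gap: 40.5
```

Gripped at 40.5 mm. I'll turn it clockwise (+wz, since the tool z points down), rising with the cam.

Call:
arm_command(plan=[{"jaw":1,"dx":0,"dy":0,"dz":-0.7,"wx":0,"wy":0,"wz":0.1},{"jaw":1,"dx":0,"dy":0,"dz":-1.5,"wx":0,"wy":0,"wz":0.2},{"jaw":1,"dx":0,"dy":0,"dz":-2.2,"wx":0,"wy":0,"wz":0.3},{"jaw":1,"dx":0,"dy":0,"dz":-3,"wx":0,"wy":0,"wz":0.4},{"jaw":1,"dx":0,"dy":0,"dz":-3.8,"wx":0,"wy":0,"wz":0.5},{"jaw":1,"dx":0,"dy":0,"dz":-4.5,"wx":0,"wy":0,"wz":0.6}])

```text
time: 7.95
tool_pos: [524.6, 254.7, 256.4]
tcp_rot: [-179.9, 0.1, 121.8]
ft_force: [-5.6, -8.1, 8.7]
finger_gap: 40.2
```

Call:
arm_command(plan=[{"jaw":1,"dx":0,"dy":0,"dz":-0.8,"wx":0,"wy":0,"wz":0.1},{"jaw":1,"dx":0,"dy":0,"dz":-1.6,"wx":0,"wy":0,"wz":0.2},{"jaw":1,"dx":0,"dy":0,"dz":-2.4,"wx":0,"wy":0,"wz":0.3},{"jaw":1,"dx":0,"dy":0,"dz":-3.2,"wx":0,"wy":0,"wz":0.4},{"jaw":1,"dx":0,"dy":0,"dz":-3.7,"wx":0,"wy":0,"wz":0.46},{"jaw":1,"dx":0,"dy":0,"dz":-4,"wx":0,"wy":0,"wz":0.5},{"jaw":1,"dx":0,"dy":0,"dz":-4,"wx":0,"wy":0,"wz":0.5},{"jaw":1,"dx":0,"dy":0,"dz":-4,"wx":0,"wy":0,"wz":0.5}])

```text
time: 8.75
tool_pos: [524.4, 254.8, 260.2]
tcp_rot: [-179.9, 0.2, 93.5]
ft_force: [-6.3, -8.8, 9.7]
finger_gap: 40.2
```

```bash
python3 - <<'E'
from h import *
S=sense();print(S["time"],S["tool_pos"],S["tcp_rot"],S["ft_force"],S["wrist_torque"],S["finger_gap"])
w=snapshot("wrist");s=snapshot("scene")
a=cv2.resize(w["pixels"][:,:,::-1],(400,300)); b=cv2.resize(s["pixels"][110:230,320:480,::-1],(400,300),interpolation=cv2.INTER_CUBIC)
cv2.imwrite("pics/turned.png",np.hstack([a,b]))
E
```

```text
8.75 [524.40949376 254.75164862 260.2295306 ] [-1.79896746e+02  1.51055899e-01  9.34597893e+01] [-6.26271675 -8.78629857  9.71507206] [-1.39644781  1.21886671  0.55274323] 40.22717460154725
```

View pics/turned.png

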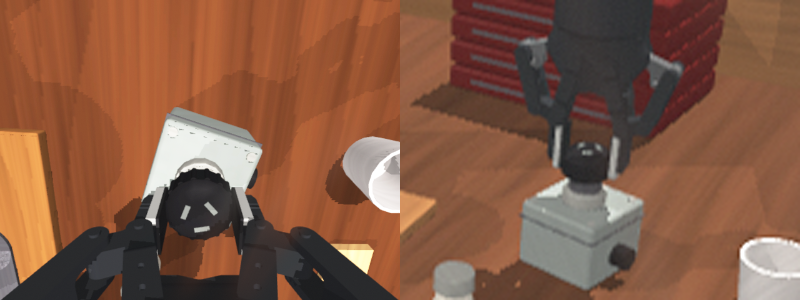

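The marks kept their orientation relative to the jaws, so the head turned the full ~60° and came up. I'll ease up slightly, hold, then open and lift away.

Call:
arm_command(plan=[{"jaw":1,"dx":0,"dy":0,"dz":-1,"wx":0,"wy":0,"wz":0.02},{"jaw":1,"dx":0,"dy":0,"dz":-2,"wx":0,"wy":0,"wz":0.02},{"jaw":1,"dx":0,"dy":0,"dz":-2,"wx":0,"wy":0,"wz":0.02},{"jaw":1,"dx":0,"dy":0,"dz":-2,"wx":0,"wy":0,"wz":0.02}])

```text
time: 9.25
tool_pos: [524.3, 254.7, 260.5]
tcp_rot: [-179.9, 0.2, 92.3]
ft_force: [1.2, -5.3, -4.4]
finger_gap: 39.9
```

Call:
arm_command(plan=[{"jaw":0.3,"dx":0,"dy":0,"dz":0,"wx":0,"wy":0,"wz":0},{"jaw":0,"dx":0,"dy":0,"dz":0,"wx":0,"wy":0,"wz":0},{"jaw":0,"dx":0,"dy":0,"dz":0,"wx":0,"wy":0,"wz":0},{"jaw":0,"dx":0,"dy":0,"dz":0,"wx":0,"wy":0,"wz":0},{"jaw":0,"dx":0,"dy":0,"dz":0,"wx":0,"wy":0,"wz":0},{"jaw":0,"dx":0,"dy":0,"dz":-15,"wx":0,"wy":0,"wz":0},{"jaw":0,"dx":0,"dy":0,"dz":-40,"wx":0,"wy":0,"wz":0},{"jaw":0,"dx":0,"dy":0,"dz":-70,"wx":0,"wy":0,"wz":0},{"jaw":0,"dx":0,"dy":0,"dz":-100,"wx":0,"wy":0,"wz":0},{"jaw":0,"dx":0,"dy":0,"dz":-100,"wx":0,"wy":0,"wz":0},{"jaw":0,"dx":0,"dy":0,"dz":-100,"wx":0,"wy":0,"wz":0}])

```text
time: 10.35
tool_pos: [525.1, 255.9, 363.9]
tcp_rot: [179.8, -0.1, 92.3]
ft_force: [-0.0, 0.0, -0.1]
finger_gap: 85.4
```

```bash
python3 - <<'E'
from h import *
S=sense();print(S["time"],S["tool_pos"],S["tcp_rot"],S["ft_force"],S["finger_gap"])
w=snapshot("wrist");s=snapshot("scene")
a=cv2.resize(w["pixels"][:,:,::-1],(400,300)); b=cv2.resize(s["pixels"][110:230,320:480,::-1],(400,300),interpolation=cv2.INTER_CUBIC)
cv2.imwrite("pics/end.png",np.hstack([a,b]))
print(recognise("scene","stop_top"))
E
```

```text
10.35 [525.11069227 255.88376459 363.85951594] [ 1.79817836e+02 -6.35688472e-02  9.22930263e+01] [-0.03654838  0.02537397 -0.13501082] 85.4139802823402
[]
```

View pics/end.png

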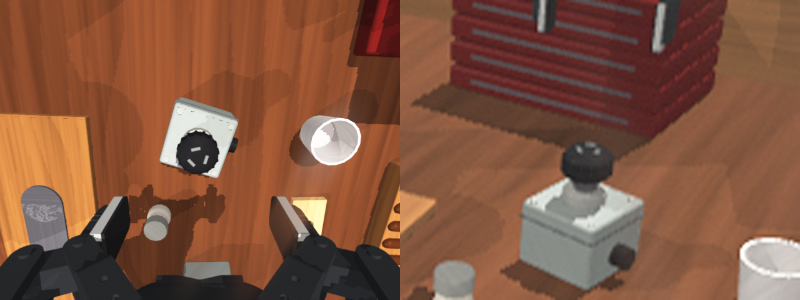

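```bash
python3 - <<'E'
from h import *
w=snapshot("wrist");s=snapshot("scene")
a=cv2.resize(w["pixels"][150:300,230:410,::-1],(396,330),interpolation=cv2.INTER_CUBIC)
i=cv2.imread("pics/scene1.png")
f=lambda m: cv2.resize(m[160:200,375:415],(165,165),interpolation=cv2.INTER_CUBIC)
b=np.vstack([f(i),f(s["pixels"][:,:,::-1])])
o=cv2.resize(cv2.imread("pics/wrist3.png")[150:270,255:395],(231,330-132));o=np.vstack([o,np.zeros((132,231,3),np.uint8)])
cv2.imwrite("pics/end2.png",np.hstack([a,b,o]))
print(recognise("scene","start_button"))
E
```

```text
[{'box': [157.4, 359.7, 22.2, 20.4], 'score': 0.72}, {'box': [249.4, 309.0, 28.0, 17.8], 'score': 0.71}]
```

View pics/end2.png

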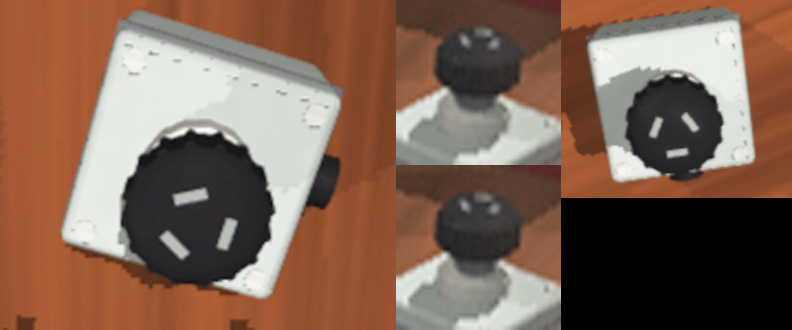

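The head looks the same as at the start, both height and marks, with one mark again facing the cable gland. Handing in.

```bash
python3 -c "
from bench import *
print(hand_in())"
```

```text
the job is handed in; nothing more can be done
None
```

I did the stop test and handed it in; no verdict was reported. The arm was clear of everything by about 10.4 s of the 42 s allowed.

- **Press:** I pressed the mushroom head down with closed fingers to its hard stop (11.5 N, fingertips at about 100 mm). A picture after lifting showed it staying down and not turned.
- **Turn:** I gripped the head at a 40.5 mm opening and turned the gripper about 64° clockwise, rising 8 mm with the cam. The head's marks kept their place relative to the jaws, so it did not slip. A further upward pull moved it only 0.3 mm at about 4 N, so it was fully up.
- **Final state:** after letting go, the head's height and marks matched the starting picture. The wrist force was about 0.1 N and the gripper was about 100 mm clear. I never went near the start button.

**Checks that failed or disagreed:**
- The first move call was refused as invalid and went through once every field was filled in.
- The networks' positions for the head differed by up to about 15 mm between cameras. I settled the position by overlaying the head's outline on the three camera views, to about 2 mm.
- In the last scene check, the network did not find the stop head, so the final state rests on the pictures and forces.

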